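Draw out the filter tray with the pull hook

TASK

The filter tray of the bench filter unit is due for inspection and its sheet edges are sharp, so draw it with the pull hook and keep gripper and arm off the unit. Take the hook from its rest, feel its tip down into the finger hole of the tray's pull tab and draw the tray gently out of its catch, all the way to its stop. Then lay the hook back in its rest, leave the tray out, and leave the other things on the cart as they are.

Things in the scene. Friction and masses are not known exactly. Their poses are not given: they have to be found in the camera images.
- filter_unit: Fixed grey steel bench filter unit, 150 deep (x), 176 wide (y), 120 high: louvres, red switch and green lamp in front, round fan guard on top. Origin: centre of its underside on the work surface. Its front faces its own -x. In a slot low in the front sits an aluminium filter tray that slides out along the unit's -x. Hook pressing or pulling on unit or tray with over 20 N bends it.
- tab_mean (a point): Point fixed to the unit: top of the finger hole when tray is home and centred, 101 ahead (own -x) of the unit's origin, 50 above the work surface; axes as the unit. The hole, 13 diameter, goes down through the tray's flat steel pull tab (34 long, 40 wide, 4 thick, its rear edge on the tray's front plate, hole 20 ahead of that plate, 46 free below).
- tray (a joint): Tray travel out along the unit's -x: 0 home, 0.085 m at its fixed hard stop. A spring catch lets go within 8 mm at roughly 8 to 14 N of pull; then it drags with 3 to 4 N and stays where left. The tray also floats sideways in its wide slot: it rests up to 8 mm to either side (own y) of centre, needs 12 N to shift so, and this is not measured: find the hole by eye or feel.
- pull_hook: Loose pull hook, about 0.14 kg. Flat-sided orange handle 112 long (x), 16 wide (y), 18 high (z); origin at the handle's centre. A 9 mm steel rod runs on from its +x end and bends straight down (own -z) into a 10 mm round tip with a square-cut end: the tip's axis is at x = +105, y = 0, and it ends at z = -40.5. It starts in the rest, z up, the tip 18.5 above the work surface.
- hook_rest: Fixed yellow steel rest. Base plate 122 (x) by 62 (y) by 4; at x = -46 and +46 two 4 thick forked ends 40 wide: fork floors 50 high, prongs up to 68, leaning outward, 20 apart at the bottom, 28 at the top. The handle lies in both forks along the rest's x, tip beyond the +x end, the hook's origin 59 above the rest's origin (centre of its underside).
- union_a: Bystander, loose: brass union, 54 x 54 x 48. Origin: centre of its underside.
- pressure_gauge: Bystander, loose: black dial gauge lying face up, 88 x 63 x 24. Origin: centre of its underside.
- ball_valve_0: Bystander, loose: steel ball valve with blue lever, 52 x 138 x 77. Origin: centre of its underside.
There are look-alikes about, which are no part of the job. Of the things that look like the pull_hook, the larger one is meant.

How it is judged:
By the outcome, as a careful person would: the job done as asked, in the order asked, and still so for the second after the job is handed in, with the robot touching nothing.
It also fails if it takes over 64 s, if anything falls off the work surface, if the arm or the gripper's body presses on something with over 40 N, if the wrist force passes 120 N, or if a joint passes its speed limit or range.

ROBOT

A 6-joint arm with a two-finger parallel gripper is mounted at the origin on a cart in front of the work surface, level with it; the furniture and walls round the work are solid. World frame = base frame: x ahead of the robot, y to its left, z up, the work surface at z = 0. Lengths are in m, angles in rad, forces in N, time in s.
With the tool pointing down it reaches from about 0.25 to 0.8 m from the base axis. Payload 8.5 kg.
Tool frame: the origin (TCP) lies midway between the tips of the shut fingers; the grasp point (between the pads) lies bot.pinch_z behind it (bot.pinch_z is the distance from the TCP to the grasp point, in m); z points along the fingers, y is the direction in which the jaws open and shut (so a half turn about z gives the same grasp; the last joint's range is limited). The gripper opens to 85 mm and grips with 20 to 120 N. Pads are 22 mm wide; open, the fingers measure 114 mm over their backs; the gripper's body (76 mm by 85 mm) begins 54 mm behind the grasp point. The pads swing forward as they close: fully open they stand 13 mm farther back than shut.
Start: joints at [1.119, 0.238, -0.013, 1.319, 0, 1.571], TCP at [0.229, 0.472, 0.231] pointing down, gripper open.
Joint ranges: [-2.66, 2.66], [-1.03, 1.9], [-1.14, 1.46], [-1.82, 2.27], [-1.45, 1.34], [-3.14, 3.14]. Speed limits (rad/s): [2.22, 2.22, 2.79, 3.14, 3.14, 3.14].

INTERFACE

Orientations are given as [roll, pitch, yaw] about the fixed x, y, z axes, in that order (R = Rz(yaw) Ry(pitch) Rx(roll)).
In Python, from plant import status, optics, bot gives the robot as it stands. The module is installed in compiled form; this text tells all that it offers.
- The arm moves only by the tool servo_tool, never from a script. Its argument "steps" is text: rows parted by semicolons, each of 7 numbers parted by spaces: the shift along the tool's x, y, z scaled (see below), then the turn, a rotation vector about the tool's x, y, z scaled (see below), then the opening, from 0 (shut) to 1 (fully open). A call has 1 to 20 rows; each row is the pose to reach, as a shift and turn from the pose commanded when the call began, along the tool's axes at that moment; what a row does not reach only later rows make up. The controller multiplies each number of a shift by 80 cm and each number of a turn by 90 degrees. A row lasts 1/12 s, in which the tool goes at most 41.7 mm and 7.16 degrees, less where a joint would pass 70% of its speed; a pose out of reach is approached as far as the arm can. A call with a number of a shift or a turn outside -1 to 1 is refused whole. A call with a gripper value outside its range is refused whole. The fingers move at their own pace and stop on an object; "force" is the grip in N (left out, the last holds). Time passes only in rows, so rows that repeat a pose let the fingers close. It gives the time, the measured TCP pose, the force and the opening at its end, in the units of the state.
- status.sense(): the state, without advancing time (a new reading comes with each control period).
- optics.grab_frame(name): name is "scene" or "side" or "wrist"; returns the picture (400x640x3 uint8, red, green, blue); there is no depth.
- optics.camera_model(name): a dict with "camera_matrix" (3x3 intrinsics, pixels), "T" (4x4, takes a point from camera to world coordinates); the wrist camera has in their place "hand_eye" (4x4, takes a point from camera to tool coordinates, whose origin is the TCP and whose axes are the flange's). Camera axes: x right, y down, z forward; pixel columns grow to the right and rows downward; lengths in m; the calibration is good to about 2 mm. A picture is of the moment at which its call begins: read the wrist's pose just before it. camera_model takes no time and is no camera call.
- bot.close_job(): hands the job in, once; it reports no verdict.
The state is a dict: "clock": time; "joints": joint angles; "qd": joint speeds; "joint_efforts": joint torques, N m; "tcp_pos": TCP position; "ee_rot": TCP orientation; "ft_force": force on the tool from outside, world axes, zero at the start; "wrist_torque": the same for the moment, N m; "grip_width": opening from 0.0 (shut) to 1.0 (fully open).
Only numpy, scipy, OpenCV 4.12 (cv2) and the standard library are available. Lean on these libraries where they do the work, as an engineer would, in place of code of your own. Each camera call takes 0.05 s, during which the arm holds its last target.

## Working session

There is one attempt and no reset: what is moved stays moved. The work goes in short steps, Python scripts to look and compute and a tool call to move; the robot and the scene stay as the last step left them, time stands still between calls to the robot, and variables do not carry over. Pictures are saved under pics/ and viewed, and the job is handed in when it is done.

Besides the shell and the picture viewer there is one more tool, called after "Request:" as name(argument=value, ...) on one line, values as JSON. servo_tool: Moves the arm, as the interface text tells. Its arguments: {"type":"object","properties":{"steps":{"type":"string"},"force":{"type":"number"}},"required":["steps"]}

```bash
mkdir -p pics; ls; python3 - <<'E'
from plant import status, optics, bot
import cv2
print(status.sense(), bot.pinch_z)
for n in ["scene","side","wrist"]:
    im=optics.grab_frame(n); cv2.imwrite(f"pics/{n}0.png",im[:,:,::-1])
    print(n,optics.camera_model(n))
E
```

```text
pics
{'clock': 0.0, 'joints': array([ 1.11899187e+00,  2.38791835e-01, -1.42717736e-02,  1.31923770e+00,
        3.30128479e-05,  1.57081162e+00]), 'qd': array([ 1.27783885e-03,  1.53254773e-04, -2.19062380e-05,  1.25795395e-03,
       -2.55374679e-04,  2.57635633e-04]), 'joint_efforts': array([ 3.22698535e-03, -5.38775253e+01,  3.46437871e+01,  1.84644683e-02,
       -8.36285699e-05, -1.72894812e-05]), 'tcp_pos': array([0.2290077 , 0.47192913, 0.23066503]), 'ee_rot': array([-3.14008767e+00, -3.29897919e-05,  2.68977285e+00]), 'ft_force': array([-0.56602857, -0.59791474, -0.49541011]), 'wrist_torque': array([-0.00251179,  0.02078239,  0.00957029]), 'grip_width': 0.9997555772909589} 0.0187
scene {'camera_matrix': array([[481.47461325,   0.        , 327.14672578],
       [  0.        , 481.47461325, 197.89851754],
       [  0.        ,   0.        ,   1.        ]]), 'T': array([[ 0.4607923 , -0.61259596,  0.64218117, -0.19566363],
       [-0.88745693, -0.32580261,  0.32599517, -0.2954631 ],
       [ 0.00952098, -0.72012419, -0.69377986,  0.78307874],
       [ 0.        ,  0.        ,  
[... 289 characters left out ...]
  , -0.53615037,  0.77545161, -0.79155922],
       [-0.00424805, -0.82338616, -0.56746558,  0.70092478],
       [ 0.        ,  0.        ,  0.        ,  1.        ]])}
wrist {'camera_matrix': array([[321.74541343,   0.        , 314.73534216],
       [  0.        , 321.74541343, 203.43280281],
       [  0.        ,   0.        ,   1.        ]]), 'hand_eye': array([[-9.80224031e-04, -9.59125718e-01, -2.82978614e-01,
         7.28916844e-02],
       [ 9.99999493e-01, -1.00582792e-03, -5.48031074e-05,
        -6.38969294e-04],
       [-2.32064721e-04, -2.82978524e-01,  9.59126218e-01,
        -1.43187555e-01],
       [ 0.00000000e+00,  0.00000000e+00,  0.00000000e+00,
         1.00000000e+00]])}
```

View pics/scene0.png

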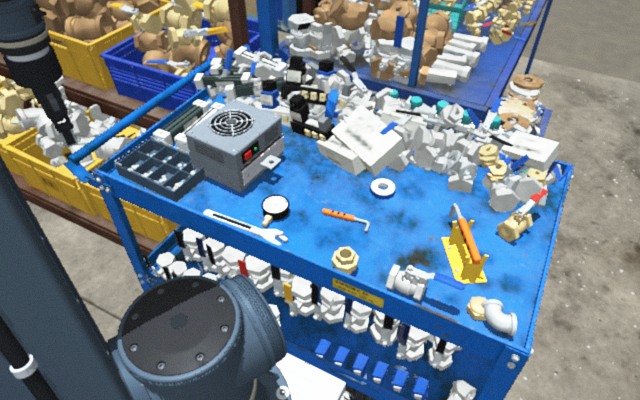

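View pics/side0.png

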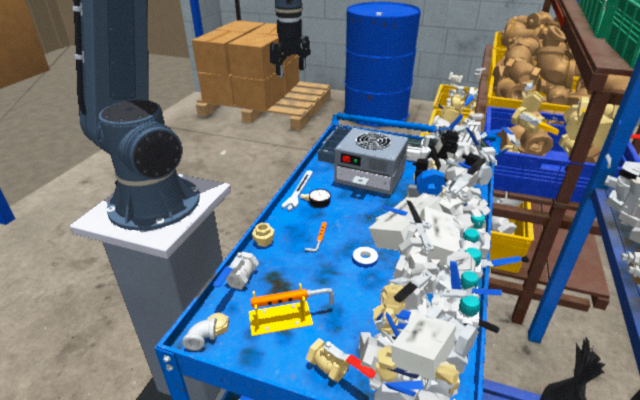

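View pics/wrist0.png

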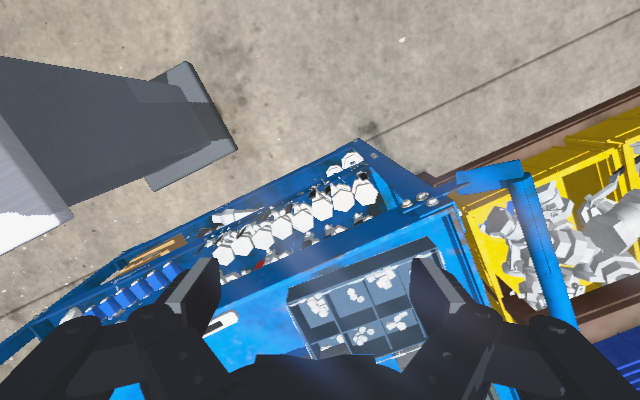

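Two hook-like things are in the scene image. The small orange hook lies flat on the bench at (345,216). The larger orange hook lies in the yellow rest at (467,230) and fits the description, because it is in the rest and is the larger. I'll confirm it in enlarged crops.

```bash
cat > h.py <<'E'
import numpy as np, cv2
from scipy.spatial.transform import Rotation as R
from plant import status, optics, bot
def model(n, s=None):
    m=optics.camera_model(n); K=np.array(m['camera_matrix'])
    if n=='wrist':
        s=s or status.sense(); T=np.eye(4); T[:3,:3]=R.from_euler('xyz',s['ee_rot']).as_matrix(); T[:3,3]=s['tcp_pos']
        return K,T@np.array(m['hand_eye'])
    return K,np.array(m['T'])
def ray(n,uv,M=None):
    K,T=M or model(n); d=T[:3,:3]@np.linalg.solve(K,[uv[0],uv[1],1.]); return T[:3,3],d/np.linalg.norm(d)
def plane(n,uv,z,M=None):
    o,d=ray(n,uv,M); return o+d*(z-o[2])/d[2]
def tri(*obs):
    A=np.zeros((3,3));b=np.zeros(3)
    rs=[ray(*o) for o in obs]
    for o,d in rs:
        P=np.eye(3)-np.outer(d,d);A+=P;b+=P@o
    p=np.linalg.solve(A,b); return p,[np.linalg.norm((np.eye(3)-np.outer(d,d))@(p-o)) for o,d in rs]
def proj(n,p,M=None):
    K,T=M or model(n); c=T[:3,:3].T@(np.array(p)-T[:3,3]); q=K@c; return q[:2]/q[2]
def crop(im,x0,y0,x1,y1,f,name):
    c=cv2.resize(im[y0:y1,x0:x1,::-1],None,fx=f,fy=f,interpolation=cv2.INTER_CUBIC); cv2.imwrite(name,c)
E
python3 - <<'E'
from h import *
a=cv2.imread('pics/scene0.png')[:,:,::-1];b=cv2.imread('pics/side0.png')[:,:,::-1]
crop(a,420,190,540,290,6,'pics/c1.png')
crop(b,235,275,350,345,6,'pics/c2.png')
crop(a,180,90,300,200,5,'pics/c3.png')
crop(b,320,115,420,205,6,'pics/c4.png')
E
```

```text
(no output)
```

View pics/c1.png

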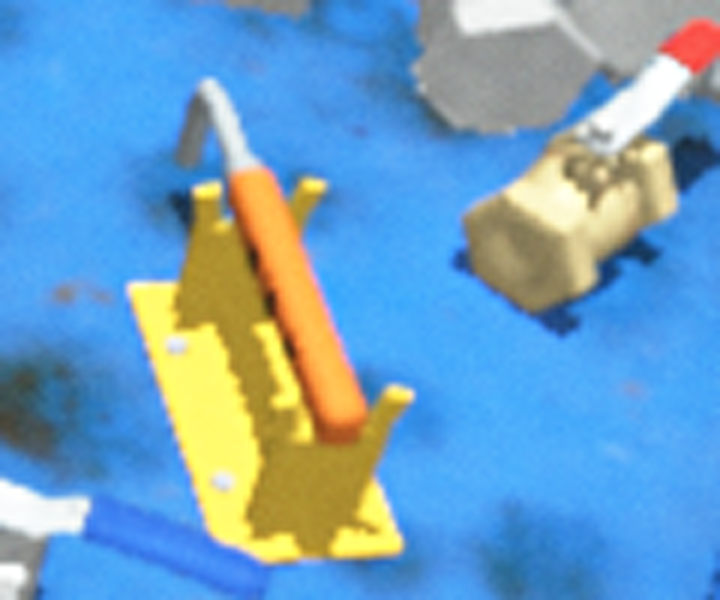

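View pics/c2.png

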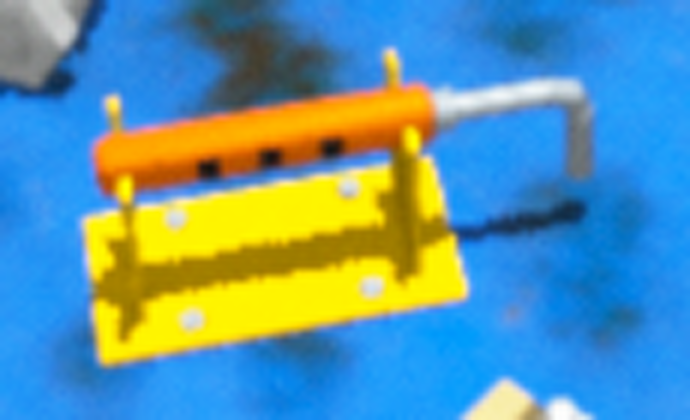

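View pics/c3.png

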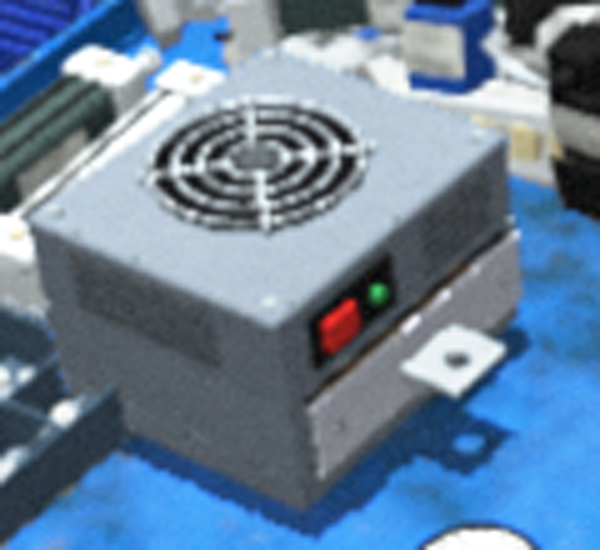

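View pics/c4.png

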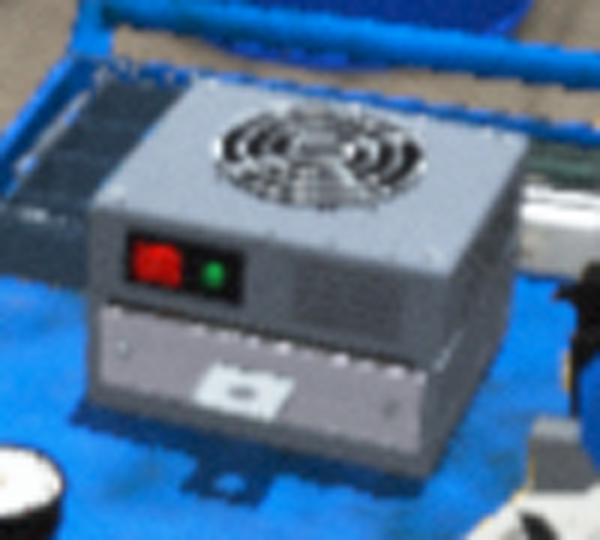

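```bash
python3 - <<'E'
from h import *
np.set_printoptions(precision=4,suppress=True)
S=lambda x,y:(180+x/5,90+y/5); D=lambda x,y:(320+x/6,115+y/6)
H=lambda x,y:(420+x/6,190+y/6); G=lambda x,y:(235+x/6,275+y/6)
cs=[(S(32,222),None),(S(275,327),D(92,207)),(S(510,140),D(450,277)),(S(280,52),D(530,137))]
# scene: which corners correspond: left..; side frontleft = red-switch end
names=['rearleft?','front-switch','front-other','rear-other']
for nm,(a,b) in zip(names,[(S(32,222),D(190,80)),(S(275,327),D(92,207)),(S(510,140),D(450,277)),(S(280,52),D(530,137))]):
    print(nm,plane('scene',a,.12),plane('side',b,.12),tri(('scene',a),('side',b)))
print('hole',plane('scene',S(457,359),.05),plane('side',D(242,393),.05),tri(('scene',S(457,359)),('side',D(242,393))))
print('tip end',tri(('scene',H(187,162)),('side',G(578,175))))
print('bend',tri(('scene',H(208,82)),('side',G(580,85))))
print('plate side',[plane('side',G(*p),.004) for p in [(83,215),(103,365),(467,297),(430,160)]])
print('plate scene',[plane('scene',H(*p),.004) for p in [(130,285),(403,550)]])
# handle ends centre of top
print('handle rear top', plane('scene',H(342,420),.068),plane('side',G(100,145),.068))
print('handle front top', plane('scene',H(250,170),.068),plane('side',G(432,90),.068))
# orange masks
for n,f in [('scene',0),('side',0)]:
    im=cv2.imread(f'pics/{n}0.png'); hsv=cv2.cvtColor(im,cv2.COLOR_BGR2HSV)
    m=cv2.inRange(hsv,(5,170,120),(14,255,255))
    nn,l,st,c=cv2.connectedComponentsWithStats(m)
    for i in range(1,nn):
        if st[i,4]>80: print(n,st[i],c[i],plane(n,c[i],.062))
E
```

```text
rearleft? [0.4527 0.3972 0.12  ] [0.4571 0.3995 0.12  ] (array([0.4561, 0.4009, 0.118 ]), [np.float64(0.0012659584359511953), np.float64(0.0012659584359512577)])
front-switch [0.4423 0.2549 0.12  ] [0.4516 0.2524 0.12  ] (array([0.4486, 0.2606, 0.1145]), [np.float64(0.0009219617902240942), np.float64(0.0009219617902240052)])
front-other [0.6121 0.2386 0.12  ] [0.623  0.2415 0.12  ] (array([0.6214, 0.2455, 0.115 ]), [np.float64(0.002503524550287104), np.float64(0.002503524550287094)])
rear-other [0.6233 0.3799 0.12  ] [0.6324 0.3915 0.12  ] (array([0.6314, 0.3874, 0.1178]), [np.float64(0.0040009110755546235), np.float64(0.00400091107555462)])
hole [0.5304 0.2229 0.05  ] [0.5347 0.226  0.05  ] (array([0.5339, 0.2259, 0.0482]), [np.float64(0.0016427177820277253), np.float64(0.0016427177820277333)])
tip end (array([ 0.5901, -0.2044,  0.0164]), [np.float64(0.0013716750728381714), np.float64(0.0013716750728381664)])
bend (array([ 0.5898, -0.2039,  0.0585]), [np.float64(0.0018844492540421684), np.float64(0.0018844492540420938)])
plate side [array([ 0.4328, -0.265 ,  0.004 ]), array([ 0.4675, -0.319 ,  0.004 ]), array([ 0.5689, -0.2545,  0.004 ]), array([ 0.5361, -0.2027,  0.004 ])]
plate scene [array([ 0.5322, -0.204 ,  0.004 ]), array([ 0.462 , -0.3199,  0.004 ])]
handle rear top [ 0.4491 -0.2884  0.068 ] [ 0.4562 -0.2857  0.068 ]
handle front top [ 0.5424 -0.2318  0.068 ] [ 0.548  -0.2283  0.068 ]
scene [459 220  22  44 121] [468.6281 245.7686] [ 0.482  -0.2644  0.062 ]
side [257 296  44  10 114] [278.5351 300.4825] [ 0.5037 -0.2668  0.062 ]
```

Both crops confirm it. The large hook lies in the yellow forks with rod and tip beyond the end: tip end at z≈16 mm, yaw ≈31.7°, centre ≈(0.501,-0.260). The tab hole is at ≈(0.532,0.225) and the unit's yaw is ≈86°. Next I'll take a closer wrist look at the tab on the way over.

```bash
cat >> h.py <<'E'
def go(p,yaw,roll=0,pitch=0,s=None):
    s=s or status.sense(); R0=R.from_euler('xyz',s['ee_rot'])
    R1=R.from_euler('xyz',[np.pi,0,np.radians(yaw)])
    d=R0.inv().apply(np.array(p)-s['tcp_pos'])/.8
    r=(R0.inv()*R1).as_rotvec()/(np.pi/2)
    print('t',s['clock'],'tcp',np.round(s['tcp_pos'],4),'rpy',np.round(np.degrees(s['ee_rot']),2),'F',np.round(s['ft_force'],2),'w',round(s['grip_width'],3))
    print('->',np.round(d,4),np.round(r,4))
    return d,r
E
python3 -c "
from h import *
go([.53,.15,.25],86)"
```

```text
t 0.15 tcp [0.2291 0.472  0.2308] rpy [-179.94   -0.    154.11] F [0.09 0.22 0.79] w 1.002
-> [-0.5142 -0.1979 -0.0237] [-6.000e-04  4.000e-04  7.568e-01]
```

Request:
servo_tool(steps="-0.0514 -0.0198 -0.003 0 0 0.0757 1;-0.1028 -0.0396 -0.006 0 0 0.1514 1;-0.154 -0.059 -0.01 0 0 0.227 1;-0.206 -0.079 -0.012 0 0 0.303 1;-0.257 -0.099 -0.014 0 0 0.378 1;-0.308 -0.119 -0.016 0 0 0.454 1;-0.36 -0.138 -0.018 0 0 0.53 1;-0.411 -0.158 -0.02 0 0 0.605 1;-0.463 -0.178 -0.022 0 0 0.68 1;-0.514 -0.198 -0.0237 0 0 0.7568 1;-0.514 -0.198 -0.0237 0 0 0.7568 1;-0.514 -0.198 -0.0237 0 0 0.7568 1;-0.514 -0.198 -0.0237 0 0 0.7568 1;-0.514 -0.198 -0.0237 0 0 0.7568 1")

```text
clock: 1.32
tcp_pos: [0.5296, 0.1503, 0.2499]
ee_rot: [-3.141, 0.0, 1.501]
ft_force: [-0.4, -0.3, -0.5]
grip_width: 0.998
```

```bash
python3 - <<'E'
from h import *
s=status.sense(); im=optics.grab_frame('wrist'); cv2.imwrite('pics/w1.png',im[:,:,::-1])
import pickle; pickle.dump(s,open('s1.pkl','wb')); M=model('wrist',s)
print(s['tcp_pos'],np.degrees(s['ee_rot']), s['qd'],proj('wrist',[.532,.225,.05],M))
go([.501,-.26,.2],31.7)
E
```

```text
[0.52956841 0.15027266 0.2498931 ] [-1.79938795e+02  8.45210593e-03  8.59902784e+01] [ 0.02327542 -0.01020479 -0.00612302  0.00010769 -0.00040042  0.0014732 ] [313.22481743 105.50491238]
t 1.3667 tcp [0.5293 0.1507 0.2501] rpy [-1.7995e+02  1.0000e-02  8.6040e+01] F [-0.59  0.23  0.71] w 1.0
-> [-5.146e-01  2.000e-04  6.260e-02] [-5.000e-04  3.000e-04  6.038e-01]
```

View pics/w1.png

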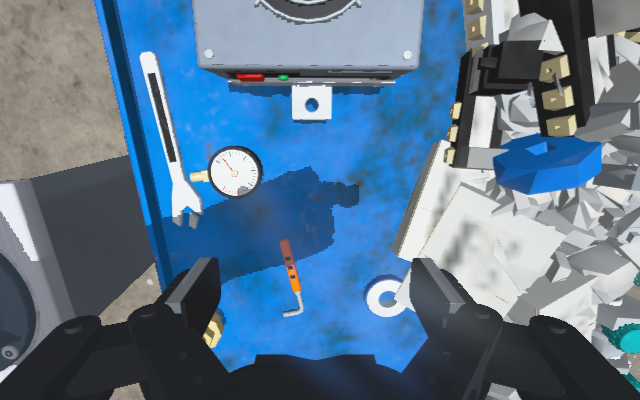

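The wrist view shows the tab hole at about (312,105), within a few pixels of the prediction. The unit's front top edge runs from about (197,67) to (418,69). I'll refine these.

```bash
python3 - <<'E'
from h import *
import pickle
im=cv2.imread('pics/w1.png')[:,:,::-1]
crop(im,185,0,435,150,3,'pics/c5.png')
s=pickle.load(open('s1.pkl','rb')); M=model('wrist',s)
g=cv2.cvtColor(im,cv2.COLOR_RGB2HSV)
sub=g[85:125,290:335]; m=((sub[...,1]<60)&(sub[...,2]>120)).astype('uint8')*255
c,h=cv2.findContours(m,cv2.RETR_CCOMP,cv2.CHAIN_APPROX_NONE)
for k in c:
    a=cv2.contourArea(k)
    if a>30:
        x=k[:,0,:].mean(0); (cx,cy),(w,hh),an=cv2.minAreaRect(k); print(a,cx+290,cy+85,w,hh,an,plane('wrist',(cx+290,cy+85),.05,M))
        print(cv2.boxPoints(((cx+290,cy+85),(w,hh),an)).round(1).tolist())
E
```

```text
1298.5 311.5 102.0 34.0 39.0 90.0 [0.53049639 0.2285261  0.05      ]
[[292.0, 85.0], [331.0, 85.0], [331.0, 119.0], [292.0, 119.0]]
159.5 311.25000190734863 104.75 14.142135620117188 13.435027122497559 45.0 [0.53004496 0.22587714 0.05      ]
[[301.5, 104.5], [311.0, 95.0], [321.0, 105.0], [311.5, 114.5]]
```

View pics/c5.png

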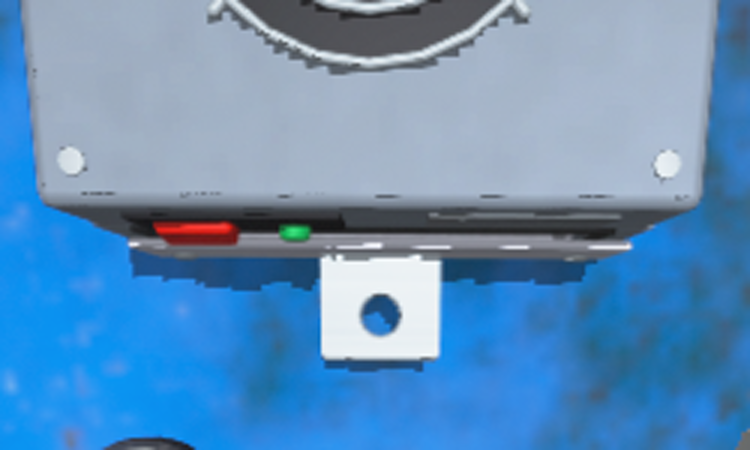

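Request:
servo_tool(steps="-0.043 0 0.005 0 0 0.05 1;-0.086 0 0.01 0 0 0.1 1;-0.129 0 0.015 0 0 0.15 1;-0.172 0 0.02 0 0 0.2 1;-0.215 0 0.025 0 0 0.25 1;-0.258 0 0.03 0 0 0.3 1;-0.3 0 0.035 0 0 0.35 1;-0.343 0 0.04 0 0 0.4 1;-0.386 0 0.045 0 0 0.45 1;-0.429 0 0.05 0 0 0.5 1;-0.472 0 0.056 0 0 0.55 0.8;-0.5146 0 0.0626 0 0 0.6038 0.6;-0.5146 0 0.0626 0 0 0.6038 0.6;-0.5146 0 0.0626 0 0 0.6038 0.6;-0.5146 0 0.0626 0 0 0.6038 0.6")

```text
clock: 2.62
tcp_pos: [0.5013, -0.2592, 0.2003]
ee_rot: [-3.141, -0.0, 0.554]
ft_force: [-0.5, 0.2, 0.1]
grip_width: 0.602
```

```bash
python3 - <<'E'
from h import *
s=status.sense(); im=optics.grab_frame('wrist'); cv2.imwrite('pics/w2.png',im[:,:,::-1])
import pickle; pickle.dump(s,open('s2.pkl','wb')); M=model('wrist',s)
go([.501,-.26,.2],31.7)
hsv=cv2.cvtColor(im,cv2.COLOR_RGB2HSV)
m=cv2.inRange(hsv,(4,150,90),(15,255,255))
nn,l,st,c=cv2.connectedComponentsWithStats(m)
for i in range(1,nn):
    if st[i,4]>150: print(st[i],c[i],plane('wrist',c[i],.066,M), cv2.minAreaRect(np.argwhere(l==i)[:,::-1].astype('float32')))
for p in ([.501,-.26,.068],[.501+.105*.851,-.26+.105*.5255,.0635]): print(proj('wrist',p,M))
E
```

```text
t 2.6667 tcp [ 0.5014 -0.259   0.2005] rpy [-1.7999e+02 -1.0000e-02  3.1800e+01] F [-0.2  -0.34  0.5 ] w 0.598
-> [-0.0012  0.0008  0.0006] [-0.0001 -0.0001  0.0011]
[306 183  17  68 979] [314.08580184 217.659857  ] [ 0.47990322 -0.27101558  0.066     ] ((314.0, 216.5), (67.0, 16.0), 90.0)
[316.0066308  192.97067527]
[316.1569498   65.27451308]
```

View pics/w2.png

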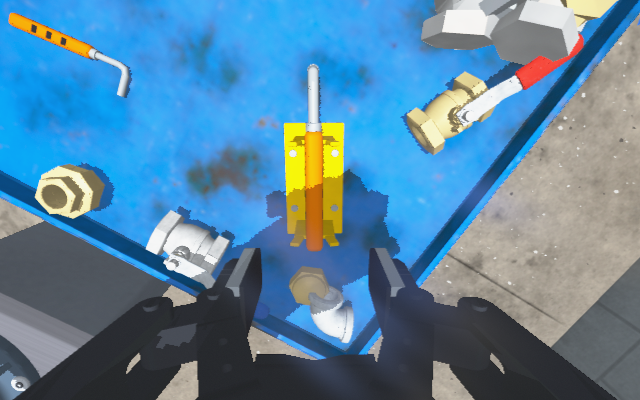

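The hook in the rest has its handle centred at u≈314.5, from v≈131 to 250, with the tip bend at (313,70). The axis is nearly vertical in the image, so the yaw is right. Next I compute its centre.

```bash
python3 - <<'E'
from h import *
import pickle
s=pickle.load(open('s2.pkl','rb')); M=model('wrist',s)
a=plane('wrist',(314,131),.066,M);b=plane('wrist',(314.7,250),.062,M);t=plane('wrist',(313,70),.0635,M)
print(a,b,np.linalg.norm((a-b)[:2]),(a+b)/2,np.degrees(np.arctan2(*(a-b)[1::-1])),np.degrees(np.arctan2(*(t-b)[1::-1])))
c=(a+b)/2
go([c[0],c[1],.059-.0187],31.7)
E
```

```text
[ 0.54553979 -0.23043421  0.066     ] [ 0.45135147 -0.28930819  0.062     ] 0.11107468769207826 [ 0.49844563 -0.2598712   0.064     ] 32.00812839177342 32.199206220520765
t 2.6667 tcp [ 0.5014 -0.259   0.2005] rpy [-1.7999e+02 -1.0000e-02  3.1800e+01] F [-0.2  -0.34  0.5 ] w 0.598
-> [-0.0038 -0.001   0.2002] [-0.0001 -0.0001  0.0011]
```

Request:
servo_tool(steps="-0.001 -0.0005 0.03 0 0 0 0.6;-0.002 -0.001 0.06 0 0 0 0.6;-0.003 -0.001 0.09 0 0 0 0.6;-0.003 -0.001 0.12 0 0 0 0.6;-0.003 -0.001 0.145 0 0 0 0.6;-0.003 -0.001 0.17 0 0 0 0.6;-0.003 -0.001 0.185 0 0 0 0.6;-0.003 -0.001 0.195 0 0 0 0.6;-0.003 -0.001 0.2 0 0 0 0.6;-0.003 -0.001 0.2 0 0 0 0.6;-0.003 -0.001 0.2 0 0 0 0.4;-0.003 -0.001 0.2 0 0 0 0.25;-0.003 -0.001 0.2 0 0 0 0.1;-0.003 -0.001 0.2 0 0 0 0;-0.003 -0.001 0.2 0 0 0 0;-0.003 -0.001 0.2 0 0 0 0;-0.003 -0.001 0.2 0 0 0 0", force=110)

```text
clock: 4.08
tcp_pos: [0.4994, -0.2612, 0.0414]
ee_rot: [3.14, -0.001, 0.553]
ft_force: [-0.3, 1.8, 5.3]
grip_width: 0.169
```

```bash
python3 - <<'E'
from h import *
s=status.sense();print(s)
im=optics.grab_frame('wrist'); cv2.imwrite('pics/w3.png',im[:,:,::-1])
E
```

```text
{'clock': 4.0833, 'joints': array([-4.82076030e-01,  4.29205079e-01, -2.47329843e-01,  8.92385339e-01,
        3.27944701e-04,  2.10681054e+00]), 'qd': array([-5.96083748e-05,  4.76257467e-04,  2.03239653e-04, -1.71624880e-04,
        2.21950635e-04,  5.28798111e-04]), 'joint_efforts': array([ -0.70800506, -59.74178553,  27.84395635,  -0.53523984,
        -0.30681286,   0.10344008]), 'tcp_pos': array([ 0.49944007, -0.26121966,  0.04141718]), 'ee_rot': array([ 3.14014719e+00, -1.24008182e-03,  5.52707286e-01]), 'ft_force': array([-0.2961886 ,  1.75275324,  5.34396994]), 'wrist_torque': array([0.28974074, 0.12277337, 0.13153841]), 'grip_width': 0.16881793463062109}
```

View pics/w3.png

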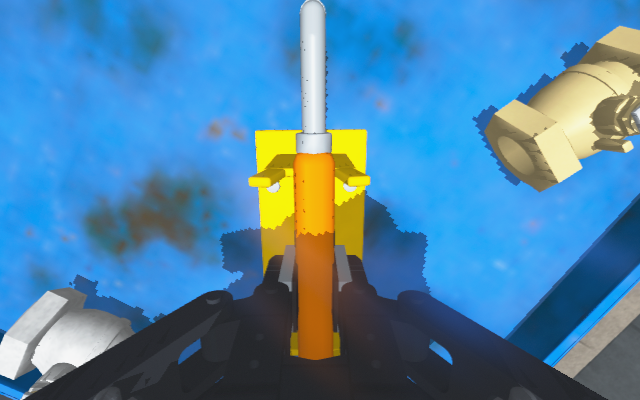

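```bash
python3 - <<'E'
from h import *
go([.5232,.0913,.14],86)
E
```

```text
t 4.1333 tcp [ 0.4994 -0.2612  0.0414] rpy [ 1.7992e+02 -7.0000e-02  3.1660e+01] F [-1.36  1.01  4.16] w 0.165
-> [ 0.2568 -0.3593 -0.1234] [ 1.200e-03 -3.000e-04 -6.037e-01]
```

Request:
servo_tool(steps="0 0 -0.008 0 0 0 0;0 0 -0.02 0 0 0 0;0 0 -0.035 0 0 0 0;0 0 -0.055 0 0 0 0;0 0 -0.08 0 0 0 0;0 0 -0.105 0 0 0 0;0.015 -0.02 -0.12 0 0 -0.03 0;0.04 -0.056 -0.1234 0 0 -0.09 0;0.068 -0.096 -0.1234 0 0 -0.155 0;0.097 -0.137 -0.1234 0 0 -0.22 0;0.126 -0.177 -0.1234 0 0 -0.29 0;0.155 -0.218 -0.1234 0 0 -0.36 0;0.184 -0.258 -0.1234 0 0 -0.43 0;0.213 -0.298 -0.1234 0 0 -0.5 0;0.238 -0.334 -0.1234 0 0 -0.56 0;0.252 -0.353 -0.1234 0 0 -0.59 0;0.2568 -0.3593 -0.1234 0 0 -0.6037 0;0.2568 -0.3593 -0.1234 0 0 -0.6037 0;0.2568 -0.3593 -0.1234 0 0 -0.6037 0")

```text
clock: 5.72
tcp_pos: [0.5228, 0.091, 0.1393]
ee_rot: [3.141, 0.001, 1.5]
ft_force: [-0.5, -0.4, -0.8]
grip_width: 0.169
```

```bash
python3 - <<'E'
from h import *
s=status.sense();print(s['wrist_torque'])
im=optics.grab_frame('wrist'); cv2.imwrite('pics/w4.png',im[:,:,::-1])
im=optics.grab_frame('side'); cv2.imwrite('pics/s4.png',im[:,:,::-1])
import pickle; pickle.dump(s,open('s4.pkl','wb')); M=model('wrist',s)
print('hole',proj('wrist',[.5305,.226,.05],M))
y=np.radians(86); f=np.array([np.cos(y),np.sin(y)]); p=s['tcp_pos'][:2]+.105*f
print('tip exp',p,proj('wrist',[*p,s['tcp_pos'][2]+.0187],M),proj('wrist',[*p,s['tcp_pos'][2]-.0229],M))
go([.5232,.1213,.103],86)
print(proj('side',[*p,s['tcp_pos'][2]-.0229]))
E
```

```text
[-0.12141673 -0.0221494  -0.0324355 ]
hole [313.40621387   4.62049019]
tip exp [0.53010224 0.19576414] [317.64406312   6.95198961] [316.81489912  33.9848382 ]
t 5.8167 tcp [0.5227 0.0902 0.1391] rpy [-1.800e+02  3.000e-02  8.585e+01] F [-0.42  0.14 -1.88] w 0.166
-> [ 0.0388 -0.0022  0.0451] [-0.      0.0003 -0.0017]
[356.91362476 164.74280782]
```

View pics/w4.png

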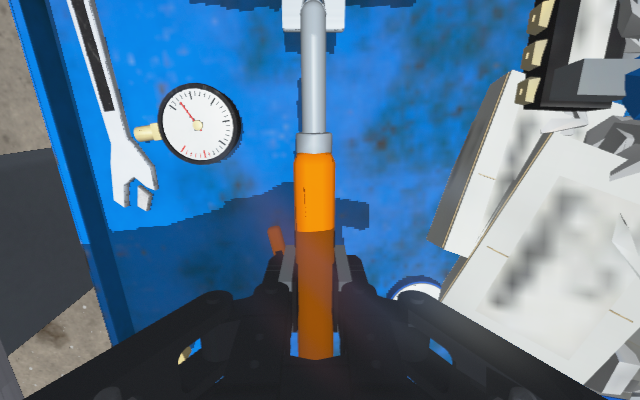

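View pics/s4.png

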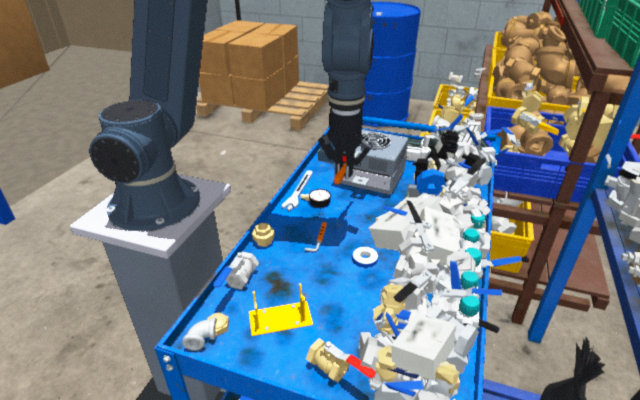

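```bash
python3 - <<'E'
from h import *
go([.5243,.1203,.083],86)
a=cv2.imread('pics/w4.png')[:,:,::-1]; b=cv2.imread('pics/s4.png')[:,:,::-1]
crop(a,250,0,380,80,6,'pics/c6.png')
crop(b,310,120,420,210,6,'pics/c7.png')
E
```

```text
t 5.8167 tcp [0.5227 0.0902 0.1391] rpy [-1.800e+02  3.000e-02  8.585e+01] F [-0.42  0.14 -1.88] w 0.166
-> [ 0.0377 -0.0008  0.0701] [-0.      0.0003 -0.0017]
```

View pics/c6.png

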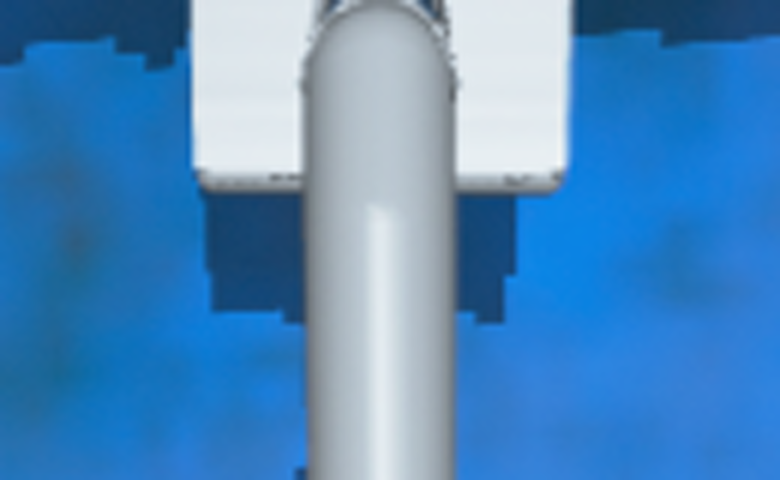

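View pics/c7.png

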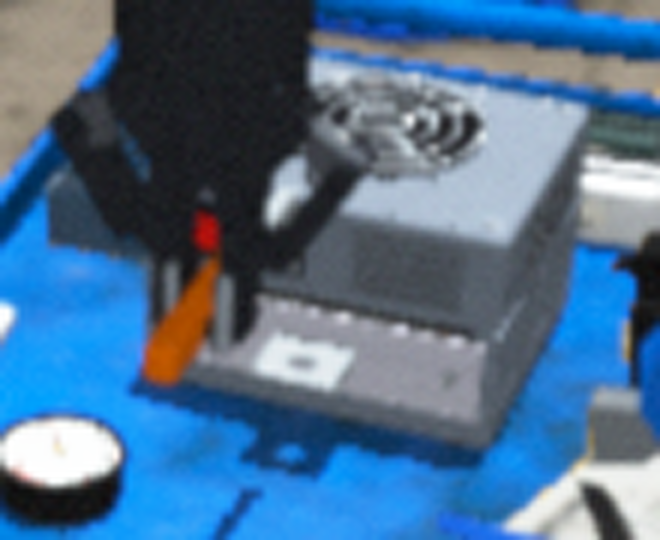

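Request:
servo_tool(steps="0.008 0 0.005 0 0 0 0;0.018 0 0.015 0 0 0 0;0.028 0 0.028 0 0 0 0;0.035 0 0.042 0 0 0 0;0.0377 0 0.056 0 0 0 0;0.0377 0 0.066 0 0 0 0;0.0377 0 0.07 0 0 0 0;0.0377 0 0.07 0 0 0 0;0.0377 0 0.07 0 0 0 0")

```text
clock: 6.57
tcp_pos: [0.5249, 0.1215, 0.0828]
ee_rot: [-3.141, 0.0, 1.501]
ft_force: [0.2, -0.3, -0.8]
grip_width: 0.166
```

```bash
python3 - <<'E'
from h import *
s=status.sense();print(s['tcp_pos'],s['ft_force'],s['wrist_torque'])
for n,b in [('wrist',(250,0,380,80)),('side',(310,120,420,210)),('scene',(180,90,300,190))]:
    im=optics.grab_frame(n); crop(im,*b,6,f'pics/{n}5.png')
E
```

```text
[0.52487213 0.1214936  0.08278072] [ 0.23015281 -0.29642455 -0.80041926] [-0.08534316 -0.00947179  0.0105543 ]
```

View pics/wrist5.png

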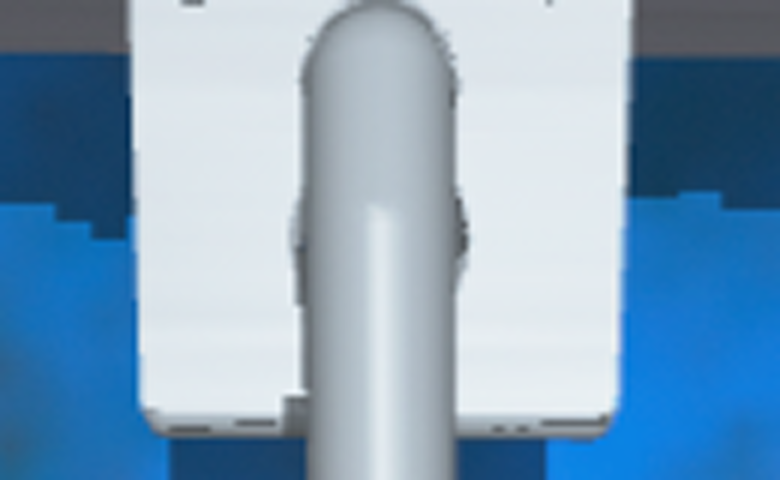

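View pics/side5.png

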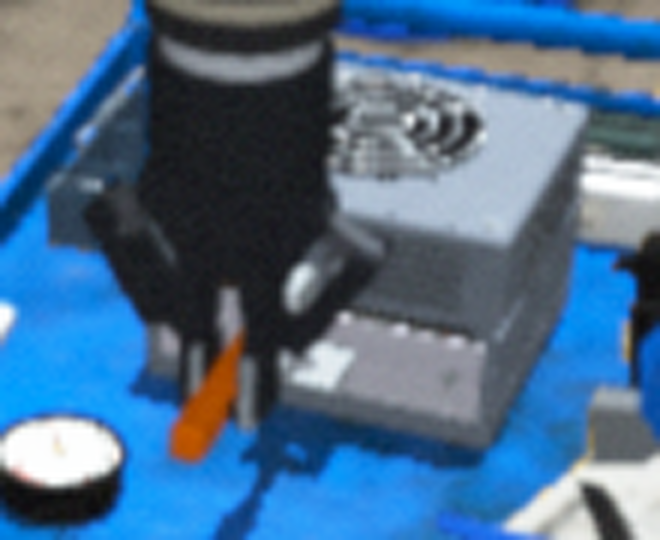

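View pics/scene5.png

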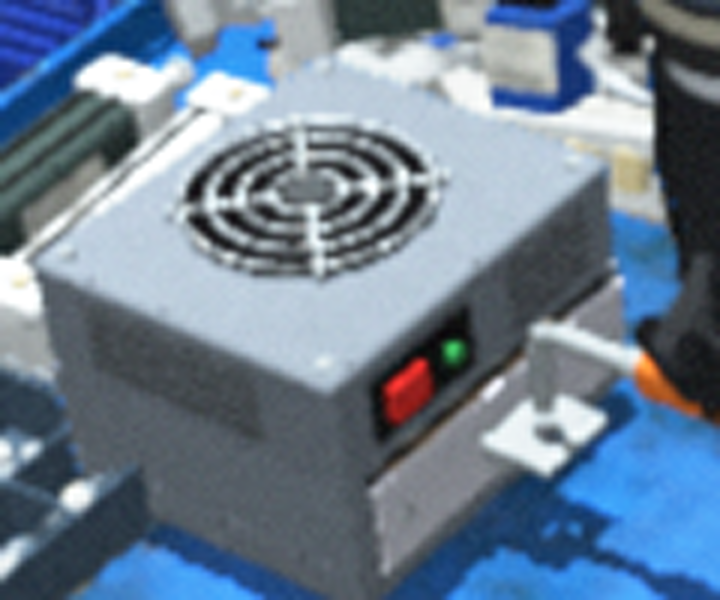

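The wrist view shows the hole's two edges equally either side of the rod, with both centred at u≈313.3, so lateral alignment is good. In the scene crop the tip is just behind and above the hole. I'll check the fore-aft offset.

```bash
python3 - <<'E'
from h import *
s=status.sense(); M=model('wrist',s)
print('hole wrist',plane('wrist',(313.3,40),.05,M))
S=lambda x,y:(180+x/6,90+y/6)
for p in [(543,408),(543,412)]: print('tip scene',plane('scene',S(*p),.0599))
print('hole scene',plane('scene',S(550,433),.05), proj('scene',[.5300,.2259,.05])*6-np.array([180*6,90*6]))
f=np.array([np.cos(np.radians(86)),np.sin(np.radians(86))]);print('tip model',s['tcp_pos'][:2]+.105*f)
# expected rod-top v for different x offsets
for dx in (-.002,0,.002):
    q=s['tcp_pos'][:2]+(.1095+dx)*f; print(dx,proj('wrist',[*q,s['tcp_pos'][2]+.0187],M),proj('wrist',[*q,s['tcp_pos'][2]+.015],M))
go(s['tcp_pos'],86)
E
python3 - <<'E'
import cv2
a=cv2.imread('pics/scene5.png'); cv2.imwrite('pics/c8.png',cv2.resize(a[300:500,430:650],None,fx=3,fy=3,interpolation=cv2.INTER_CUBIC))
E
```

```text
hole wrist [0.53090158 0.22585639 0.05      ]
tip scene [0.53150735 0.22527451 0.0599    ]
tip scene [0.52940355 0.22394562 0.0599    ]
hole scene [0.52954414 0.22161365 0.05      ] [541.42065593 429.08699551]
tip model [0.53265777 0.22627565]
-0.002 [317.90063401  -1.34281667] [317.78659646   2.11913372]
0 [317.90885911  -8.08282314] [317.79398811  -4.39042334]
0.002 [317.91717007 -14.89319543] [317.80145448 -10.96578137]
t 6.7167 tcp [0.5253 0.1215 0.0835] rpy [ 1.7994e+02 -1.0000e-02  8.5980e+01] F [ 0.41  0.27 -1.65] w 0.167
-> [0. 0. 0.] [ 0.0006 -0.0001 -0.0003]
```

View pics/c8.png

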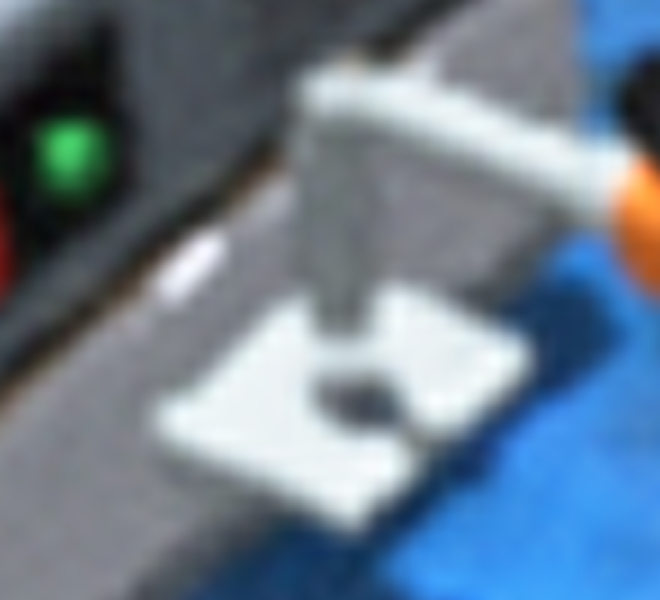

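Request:
servo_tool(steps="0 0 0.003 0 0 0 0;0 0 0.006 0 0 0 0;0 0 0.009 0 0 0 0;0 0 0.011 0 0 0 0;0 0 0.0125 0 0 0 0;0 0 0.0125 0 0 0 0;0 0 0.0125 0 0 0 0")

```text
clock: 7.3
tcp_pos: [0.5248, 0.1215, 0.0728]
ee_rot: [-3.141, 0.0, 1.501]
ft_force: [-0.2, 0.1, -1.9]
grip_width: 0.169
```

```bash
python3 - <<'E'
from h import *
for n,b in [('wrist',(250,0,380,80)),('scene',(250,140,290,175))]:
    s=status.sense();print(s['tcp_pos'],s['ft_force'],s['wrist_torque'])
    im=optics.grab_frame(n); crop(im,*b,6 if n=='wrist' else 16,f'pics/{n}6.png')
E
```

```text
[0.52481716 0.1215268  0.07277669] [-0.15481128  0.12512164 -1.87666148] [-0.08140002  0.02229568  0.06276676]
[0.52485541 0.12153279 0.0728585 ] [ 0.28467942 -0.34152234 -1.26583034] [-0.12837006  0.02557589 -0.01300411]
```

View pics/scene6.png

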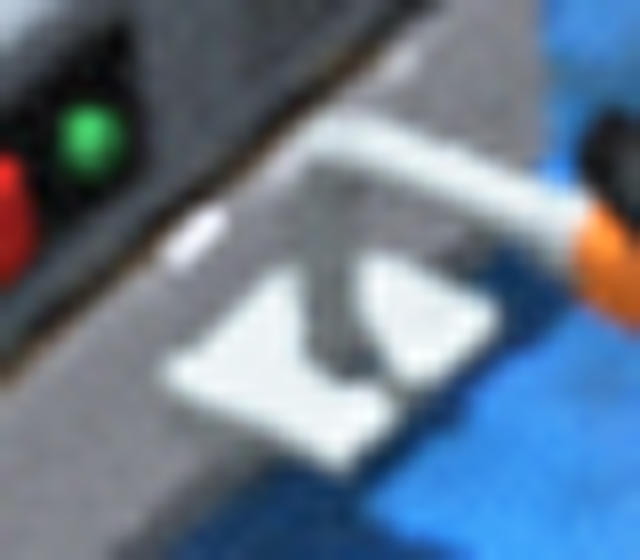

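View pics/wrist6.png

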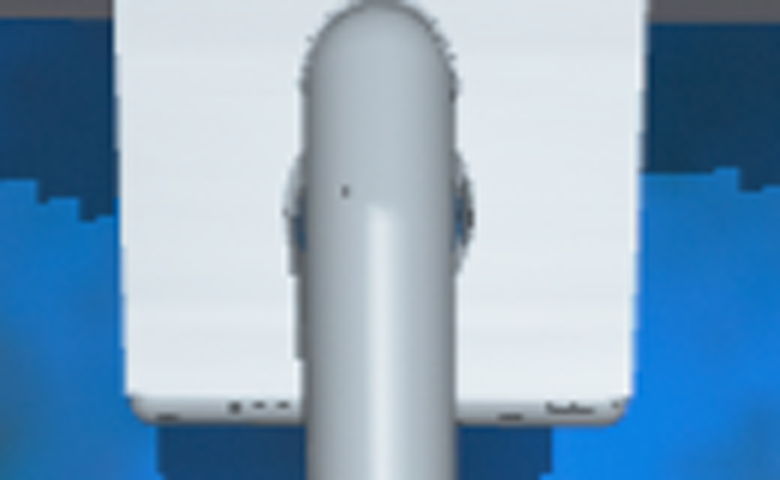

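The tip now sits right over the hole in both views, with no contact force. I'll feel down a few millimetres.

Request:
servo_tool(steps="0 0 0.001 0 0 0 0;0 0 0.002 0 0 0 0;0 0 0.003 0 0 0 0;0 0 0.003 0 0 0 0")

```text
clock: 7.73
tcp_pos: [0.5249, 0.1215, 0.0704]
ee_rot: [-3.141, 0.0, 1.501]
ft_force: [0.3, -0.6, -1.5]
grip_width: 0.167
```

```bash
python3 - <<'E'
from h import *
s=status.sense();print(s['tcp_pos'],s['ft_force'],s['wrist_torque'])
E
```

```text
[0.52486634 0.1214776  0.07036591] [ 0.29504184 -0.58107584 -1.52967829] [-0.20471312  0.01071056  0.04186506]
```

Request:
servo_tool(steps="0 0 0.001 0 0 0 0;0 0 0.002 0 0 0 0;0 0 0.003 0 0 0 0;0 0 0.004 0 0 0 0;0 0 0.004 0 0 0 0")

```text
clock: 8.15
tcp_pos: [0.5248, 0.1215, 0.0671]
ee_rot: [-3.141, 0.0, 1.501]
ft_force: [0.3, -1.8, -0.2]
grip_width: 0.165
```

```bash
python3 - <<'E'
from h import *
s=status.sense();print(s['tcp_pos'],s['ft_force'],s['wrist_torque'])
E
```

```text
[0.52484328 0.12148874 0.06712334] [ 0.26848341 -1.83221417 -0.18728452] [-0.3298134  -0.02341268 -0.00485624]
```

The -y side force of 1.8 N means the tip is in the hole and rubbing its far side. I'll back off 1 mm and go deeper.

Request:
servo_tool(steps="-0.0007 0 0 0 0 0 0;-0.0013 0 0 0 0 0 0;-0.0013 0 0.002 0 0 0 0;-0.0013 0 0.004 0 0 0 0;-0.0013 0 0.006 0 0 0 0;-0.0013 0 0.006 0 0 0 0")

```text
clock: 8.65
tcp_pos: [0.5246, 0.1205, 0.0621]
ee_rot: [-3.141, 0.0, 1.501]
ft_force: [-0.2, -0.5, -2.2]
grip_width: 0.164
```

```bash
python3 - <<'E'
from h import *
s=status.sense();print(s['tcp_pos'],s['ft_force'],s['wrist_torque'])
E
```

```text
[0.52460163 0.12053294 0.06208525] [-0.21378593 -0.51851181 -2.24152661] [-0.02092621  0.0032478  -0.06944551]
```

Request:
servo_tool(steps="0 0 0.0025 0 0 0 0;0 0 0.005 0 0 0 0;0 0 0.0075 0 0 0 0;0 0 0.01 0 0 0 0;0 0 0.0125 0 0 0 0;0 0 0.015 0 0 0 0;0 0 0.0165 0 0 0 0;0 0 0.0165 0 0 0 0")

```text
clock: 9.32
tcp_pos: [0.5246, 0.1204, 0.049]
ee_rot: [-3.141, 0.0, 1.501]
ft_force: [-0.5, 0.4, -0.6]
grip_width: 0.167
```

```bash
python3 - <<'E'
from h import *
s=status.sense();print(s['tcp_pos'],s['ft_force'],s['wrist_torque'],np.degrees(s['ee_rot']))
im=optics.grab_frame('wrist'); crop(im,150,0,480,200,2,'pics/w7.png')
im=optics.grab_frame('scene'); crop(im,220,120,310,190,8,'pics/sc7.png')
E
```

```text
[0.52463776 0.12044454 0.04896109] [-0.50298396  0.37207332 -0.6448596 ] [-0.05319472  0.05157889  0.02054923] [-1.79970531e+02  1.53235144e-02  8.59900792e+01]
```

View pics/sc7.png

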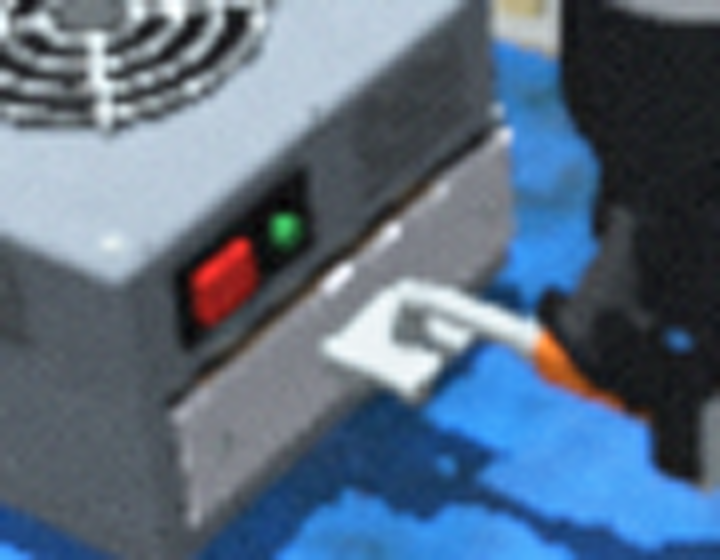

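The tip is well down through the hole. I'll pull gently in small steps.

Request:
servo_tool(steps="-0.001 0 0 0 0 0 0;-0.002 0 0 0 0 0 0;-0.003 0 0 0 0 0 0;-0.004 0 0 0 0 0 0;-0.005 0 0 0 0 0 0;-0.006 0 0 0 0 0 0")

```text
clock: 9.92
tcp_pos: [0.5247, 0.1164, 0.0494]
ee_rot: [3.141, -0.002, 1.501]
ft_force: [0.8, 7.5, -3.7]
grip_width: 0.165
```

```bash
python3 - <<'E'
from h import *
s=status.sense();print(s['tcp_pos'],s['ft_force'],s['wrist_torque'],np.degrees(s['ee_rot']))
E
```

```text
[0.52467799 0.11643012 0.04937838] [ 0.77062408  7.46871264 -3.69404765] [ 1.42275173 -0.06578453  0.04626508] [ 1.79992055e+02 -9.16092265e-02  8.60178685e+01]
```

Request:
servo_tool(steps="-0.0008 0 0 0 0 0 0;-0.0016 0 0 0 0 0 0;-0.0024 0 0 0 0 0 0;-0.0032 0 0 0 0 0 0")

```text
clock: 10.25
tcp_pos: [0.5247, 0.1153, 0.0494]
ee_rot: [3.141, -0.004, 1.502]
ft_force: [0.4, 13.6, -4.8]
grip_width: 0.162
```

```bash
python3 - <<'E'
from h import *
s=status.sense();print(s['tcp_pos'],s['ft_force'],s['wrist_torque'],np.degrees(s['ee_rot']))
E
```

```text
[0.52466932 0.11526228 0.04936711] [ 0.43226365 13.59758668 -4.81491798] [ 2.61855198 -0.08911195  0.05616642] [179.99391982  -0.2435886   86.07258343]
```

Request:
servo_tool(steps="-0.0004 0 0 0 0 0 0;-0.0006 0 0 0 0 0 0;-0.0006 0 0 0 0 0 0")

```text
clock: 10.5
tcp_pos: [0.5246, 0.1145, 0.0493]
ee_rot: [3.142, -0.004, 1.502]
ft_force: [0.7, 11.2, -4.2]
grip_width: 0.166
```

```bash
python3 - <<'E'
from h import *
s=status.sense();print(s['tcp_pos'],s['ft_force'],s['wrist_torque'],np.degrees(s['ee_rot']))
im=optics.grab_frame('scene'); crop(im,220,120,310,190,8,'pics/sc8.png')
E
```

```text
[0.52457502 0.1144884  0.04934426] [ 0.67024184 11.16129027 -4.21347479] [ 2.06112138 -0.15434854  0.01729779] [179.99490678  -0.20259614  86.06530611]
```

View pics/sc8.png

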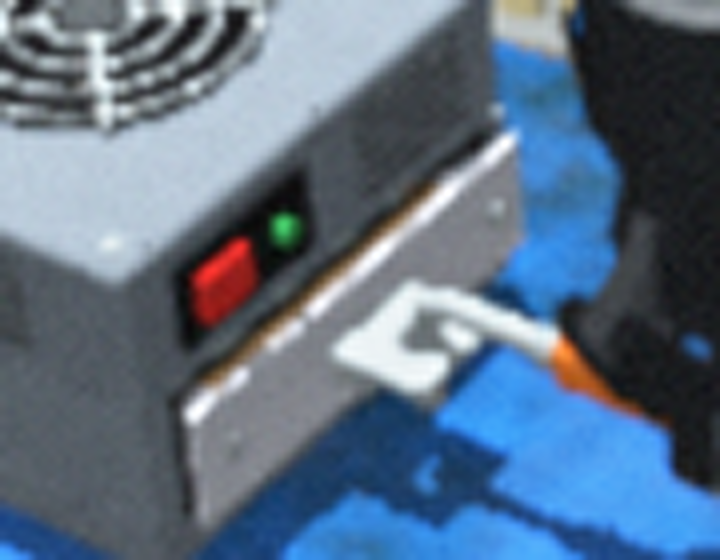

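The tray has started out and the force is dropping, so the catch is letting go. I'll continue slowly.

Request:
servo_tool(steps="-0.0005 0 0 0 0 0 0;-0.001 0 0 0 0 0 0;-0.0015 0 0 0 0 0 0;-0.002 0 0 0 0 0 0;-0.003 0 0 0 0 0 0;-0.004 0 0 0 0 0 0")

```text
clock: 11.05
tcp_pos: [0.5242, 0.1104, 0.0493]
ee_rot: [3.142, -0.002, 1.502]
ft_force: [-0.2, 5.5, -2.9]
grip_width: 0.165
```

```bash
python3 - <<'E'
from h import *
s=status.sense();print(s['tcp_pos'],s['ft_force'],s['wrist_torque'],np.degrees(s['ee_rot']))
E
```

```text
[0.52421108 0.11043673 0.04932793] [-0.18904633  5.5132517  -2.94208323] [ 1.1224743  -0.00295777  0.02912637] [ 1.79997869e+02 -9.91176787e-02  8.60387003e+01]
```

Request:
servo_tool(steps="-0.003 0 0 0 0 0 0;-0.007 0 0 0 0 0 0;-0.012 0 0 0 0 0 0;-0.018 0 0 0 0 0 0;-0.024 0 0 0 0 0 0;-0.03 0 0 0 0 0 0;-0.036 0 0 0 0 0 0;-0.042 0 0 0 0 0 0;-0.048 0 0 0 0 0 0;-0.054 0 0 0 0 0 0;-0.06 0 0 0 0 0 0;-0.066 0 0 0 0 0 0;-0.071 0 0 0 0 0 0;-0.076 0 0 0 0 0 0;-0.08 0 0 0 0 0 0;-0.084 0 0 0 0 0 0;-0.0865 0 0 0 0 0 0;-0.0885 0 0 0 0 0 0")

```text
clock: 12.55
tcp_pos: [0.519, 0.0387, 0.0493]
ee_rot: [-3.141, -0.0, 1.501]
ft_force: [-1.4, 4.4, -1.2]
grip_width: 0.167
```

```bash
python3 - <<'E'
from h import *
s=status.sense();print(s['tcp_pos'],s['ft_force'],s['wrist_torque'],np.degrees(s['ee_rot']))
im=optics.grab_frame('wrist'); crop(im,150,0,480,200,2,'pics/w9.png')
im=optics.grab_frame('scene'); crop(im,220,110,330,200,7,'pics/sc9.png')
E
```

```text
[0.51899496 0.03873307 0.04929227] [-1.4267634   4.39093558 -1.2162958 ] [0.88646043 0.2298169  0.16866282] [-1.79988151e+02 -2.75879563e-03  8.59938068e+01]
```

View pics/sc9.png

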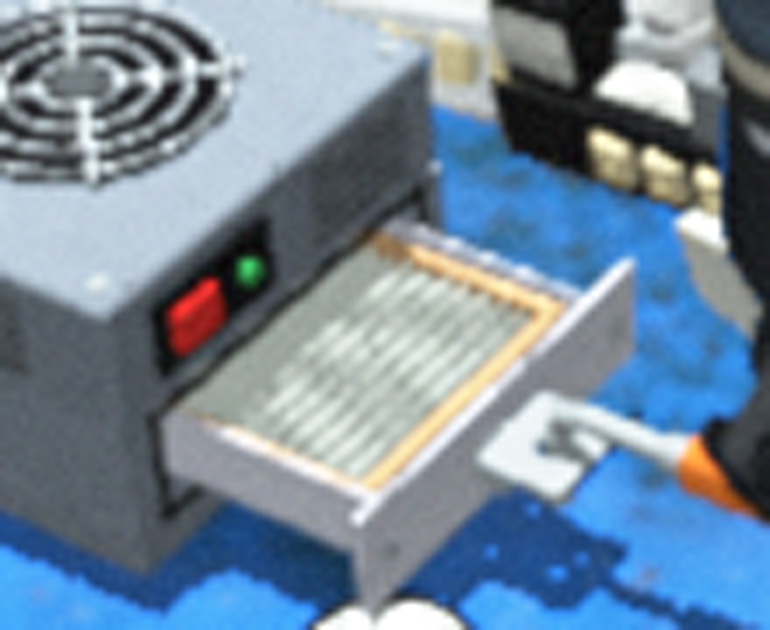

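View pics/w9.png

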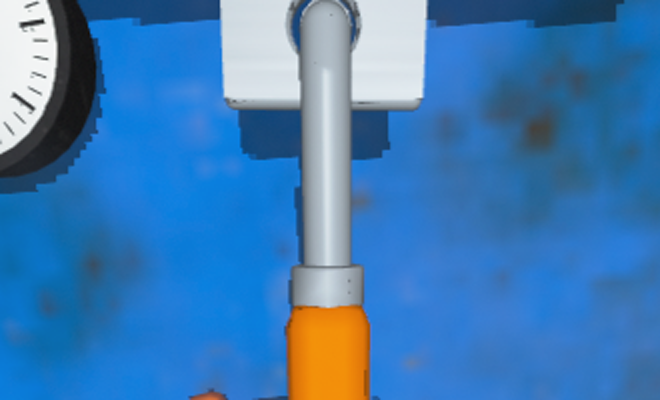

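The tray is about 80 mm out and dragging at about 4 N. Now I'll feel for the stop.

Request:
servo_tool(steps="-0.001 0 0 0 0 0 0;-0.002 0 0 0 0 0 0;-0.003 0 0 0 0 0 0;-0.004 0 0 0 0 0 0;-0.005 0 0 0 0 0 0")

```text
clock: 13.07
tcp_pos: [0.5188, 0.0349, 0.0493]
ee_rot: [-3.141, 0.0, 1.501]
ft_force: [-2.1, 5.0, -1.7]
grip_width: 0.165
```

```bash
python3 - <<'E'
from h import *
s=status.sense();print(s['tcp_pos'],s['ft_force'],s['wrist_torque'],np.degrees(s['ee_rot']))
E
```

```text
[0.51877807 0.0349385  0.04927997] [-2.12726411  4.97334319 -1.74265426] [0.8753748  0.22115362 0.19170112] [-1.79992584e+02  7.10404970e-04  8.60042278e+01]
```

Request:
servo_tool(steps="-0.001 -0.0003 0 0 0 0 0;-0.0018 -0.0006 0 0 0 0 0;-0.0026 -0.0006 0 0 0 0 0")

```text
clock: 13.32
tcp_pos: [0.5184, 0.0331, 0.0493]
ee_rot: [3.141, -0.001, 1.501]
ft_force: [0.2, 8.8, -2.5]
grip_width: 0.163
```

```bash
python3 - <<'E'
from h import *
s=status.sense();print(s['tcp_pos'],s['ft_force'],s['wrist_torque'],np.degrees(s['ee_rot']))
E
```

```text
[0.51839391 0.03308364 0.0493421 ] [ 0.17931469  8.77095756 -2.47454618] [ 1.59313305 -0.02919124 -0.00575502] [ 1.79982059e+02 -3.80601810e-02  8.59930796e+01]
```

Force is rising to 8.8 N at the expected stop (TCP y ≈0.033). I'll pull slightly more to confirm.

Request:
servo_tool(steps="-0.0006 0 0 0 0 0 0;-0.001 0 0 0 0 0 0;-0.001 0 0 0 0 0 0")

```text
clock: 13.57
tcp_pos: [0.5185, 0.033, 0.0493]
ee_rot: [3.141, -0.002, 1.501]
ft_force: [0.5, 10.2, -4.4]
grip_width: 0.167
```

```bash
python3 - <<'E'
from h import *
s=status.sense();print(s['tcp_pos'],s['ft_force'],s['wrist_torque'],np.degrees(s['ee_rot']))
E
```

```text
[0.51847653 0.03299706 0.04930678] [ 0.54873751 10.19064781 -4.41674361] [ 1.83638834 -0.04519587  0.04452123] [ 1.79979862e+02 -1.19241666e-01  8.60213713e+01]
```

The stop is reached: the force rises while the TCP stays put. Now I centre the tip in the hole.

Request:
servo_tool(steps="0.0015 0 0 0 0 0 0;0.003 0 0 0 0 0 0;0.0035 0 0 0 0 0 0;0.0035 0 0 0 0 0 0")

```text
clock: 13.9
tcp_pos: [0.5185, 0.0344, 0.0494]
ee_rot: [3.141, 0.001, 1.5]
ft_force: [0.2, -0.6, -1.4]
grip_width: 0.169
```

```bash
python3 - <<'E'
from h import *
s=status.sense();print(s['tcp_pos'],s['ft_force'],s['wrist_torque'],np.degrees(s['ee_rot']))
E
```

```text
[0.51854141 0.03442057 0.04940375] [ 0.16491319 -0.57175684 -1.44097573] [-0.04572378  0.03535846  0.03282068] [1.79975745e+02 5.64367844e-02 8.59714487e+01]
```

Free in the hole. I'll lift part way, then check the force.

Request:
servo_tool(steps="0 0 -0.003 0 0 0 0;0 0 -0.006 0 0 0 0;0 0 -0.01 0 0 0 0;0 0 -0.014 0 0 0 0;0 0 -0.018 0 0 0 0;0 0 -0.018 0 0 0 0")

```text
clock: 14.4
tcp_pos: [0.5189, 0.0348, 0.0646]
ee_rot: [3.14, -0.0, 1.501]
ft_force: [-0.1, -0.4, -1.8]
grip_width: 0.163
```

```bash
python3 - <<'E'
from h import *
s=status.sense();print(s['tcp_pos'],s['ft_force'],s['wrist_torque'],np.degrees(s['ee_rot']))
E
```

```text
[0.51887097 0.03484539 0.06457353] [-0.14064699 -0.4361652  -1.84767981] [-0.04379666 -0.04695558  0.03832467] [ 1.79927959e+02 -4.11059562e-03  8.59873806e+01]
```

Request:
servo_tool(steps="0 0 -0.005 0 0 0 0;0 0 -0.01 0 0 0 0;0 0 -0.015 0 0 0 0;0 0 -0.022 0 0 0 0;0 0 -0.035 0 0 0 0;0 0 -0.05 0 0 0 0;0 0 -0.07 0 0 0 0;0 0 -0.09 0 0 0 0;0 0 -0.095 0 0 0 0;0 0 -0.095 0 0 0 0;0 0 -0.095 0 0 0 0")

```text
clock: 15.32
tcp_pos: [0.5183, 0.0349, 0.1394]
ee_rot: [3.142, 0.0, 1.501]
ft_force: [0.1, 0.6, -2.6]
grip_width: 0.166
```

```bash
python3 - <<'E'
from h import *
s=status.sense();print(s['tcp_pos'],s['ft_force'],s['wrist_torque'],np.degrees(s['ee_rot']))
im=optics.grab_frame('wrist'); cv2.imwrite('pics/w10.png',im[:,:,::-1])
im=optics.grab_frame('scene'); crop(im,200,90,340,210,5,'pics/sc10.png')
go([.4994,-.2612,.14],31.7)
E
```

```text
[0.51825017 0.03486163 0.13944783] [ 0.05488071  0.60791471 -2.56670186] [-0.00158537  0.0482859  -0.01691614] [1.79999005e+02 4.43843194e-03 8.59950135e+01]
t 15.4167 tcp [0.5178 0.0348 0.1388] rpy [-1.7992e+02  2.0000e-02  8.5990e+01] F [-0.8  -0.01 -1.39] w 0.167
-> [-0.3707  0.003  -0.0014] [-8.000e-04  6.000e-04  6.033e-01]
```

View pics/sc10.png

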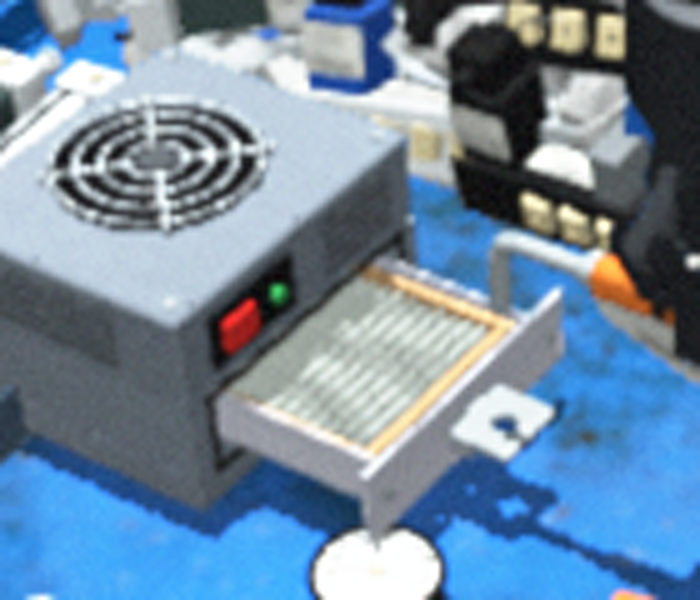

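View pics/w10.png

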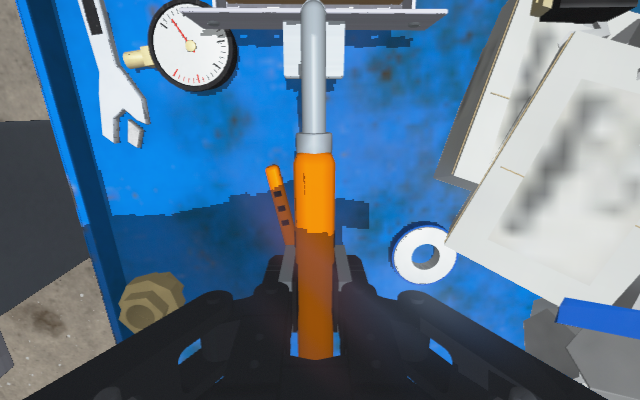

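The tray is out and the tab is clear of the hook. The hook sits unchanged in the grip: its rod still tops out at (313,0), as it did before the pull. Back to the rest.

Request:
servo_tool(steps="-0.01 0 0 0 0 0.015 0;-0.03 0 0 0 0 0.05 0;-0.06 0 0 0 0 0.1 0;-0.095 0.001 0 0 0 0.155 0;-0.13 0.001 0 0 0 0.21 0;-0.165 0.001 0 0 0 0.27 0;-0.2 0.001 0 0 0 0.33 0;-0.235 0.002 0 0 0 0.385 0;-0.27 0.002 0 0 0 0.44 0;-0.305 0.002 0 0 0 0.5 0;-0.335 0.003 0 0 0 0.55 0;-0.357 0.003 0 0 0 0.585 0;-0.3707 0.003 0 0 0 0.6033 0;-0.3707 0.003 0 0 0 0.6033 0;-0.3707 0.003 0 0 0 0.6033 0;-0.3707 0.003 0 0 0 0.6033 0")

```text
clock: 16.75
tcp_pos: [0.4997, -0.2604, 0.1394]
ee_rot: [-3.141, 0.0, 0.554]
ft_force: [-0.0, -0.8, -1.1]
grip_width: 0.168
```

```bash
python3 - <<'E'
from h import *
s=status.sense();print(s['tcp_pos'],s['ft_force'],np.degrees(s['ee_rot']))
im=optics.grab_frame('wrist'); cv2.imwrite('pics/w11.png',im[:,:,::-1])
im=optics.grab_frame('side'); crop(im,235,255,350,345,6,'pics/sd11.png')
go([.4994,-.2612,.0414],31.66)
E
```

```text
[ 0.4997499  -0.26044112  0.1394074 ] [-0.0013066  -0.76820446 -1.13659213] [-1.79950079e+02  1.96024924e-02  3.17663951e+01]
t 16.85 tcp [ 0.5    -0.2602  0.1397] rpy [-1.7998e+02  1.0000e-02  3.1800e+01] F [ 0.15  0.85 -1.17] w 0.166
-> [-0.0013  0.0007  0.1228] [-0.0002  0.0001  0.0015]
```

View pics/w11.png

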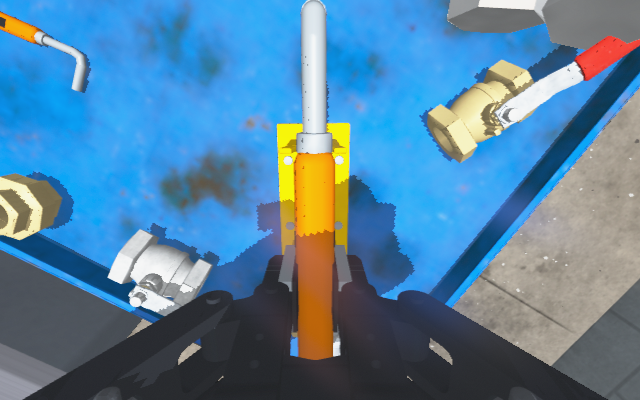

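View pics/sd11.png

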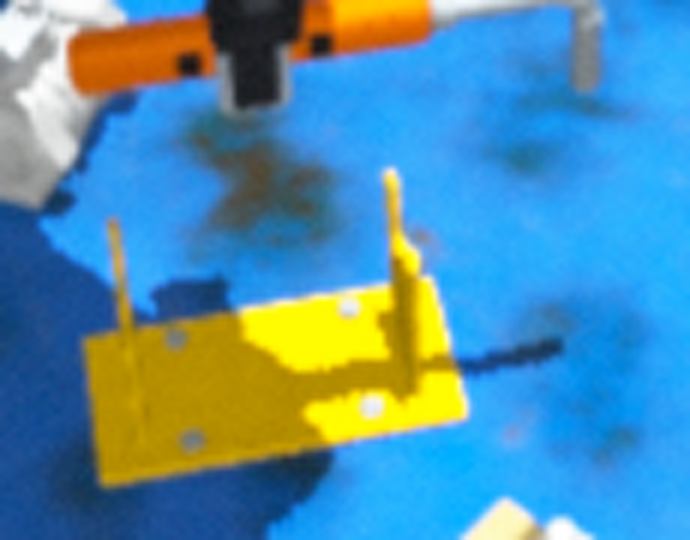

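Request:
servo_tool(steps="-0.0005 0.0003 0.01 0 0 0.0015 0;-0.001 0.0007 0.03 0 0 0.0015 0;-0.0013 0.0007 0.05 0 0 0.0015 0;-0.0013 0.0007 0.07 0 0 0.0015 0;-0.0013 0.0007 0.085 0 0 0.0015 0;-0.0013 0.0007 0.095 0 0 0.0015 0;-0.0013 0.0007 0.104 0 0 0.0015 0;-0.0013 0.0007 0.11 0 0 0.0015 0;-0.0013 0.0007 0.115 0 0 0.0015 0;-0.0013 0.0007 0.119 0 0 0.0015 0;-0.0013 0.0007 0.119 0 0 0.0015 0")

```text
clock: 17.77
tcp_pos: [0.4994, -0.2621, 0.0442]
ee_rot: [-3.141, 0.0, 0.551]
ft_force: [0.8, -0.0, -1.6]
grip_width: 0.167
```

```bash
python3 - <<'E'
from h import *
s=status.sense();print(s['tcp_pos'],s['ft_force'],s['wrist_torque'],np.degrees(s['ee_rot']))
im=optics.grab_frame('side'); crop(im,235,265,350,345,6,'pics/sd12.png')
E
```

```text
[ 0.49935568 -0.26208112  0.04422805] [ 0.82776106 -0.0224995  -1.5945399 ] [0.00518003 0.03443951 0.00318131] [-1.79987092e+02  8.42625140e-03  3.15679545e+01]
```

View pics/sd12.png

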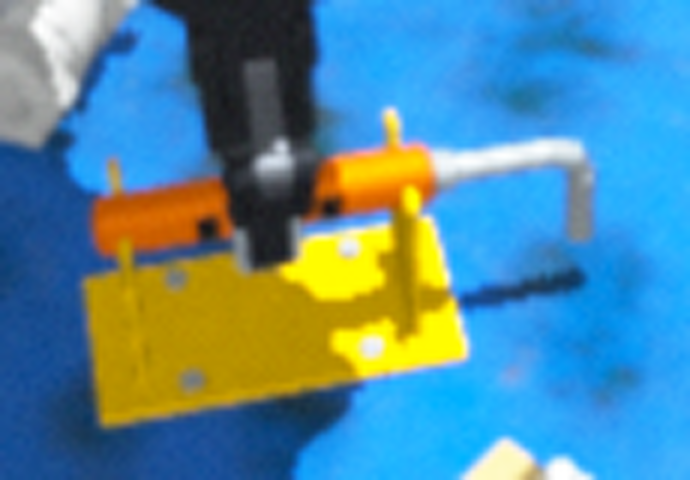

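Between both forks with no contact. I'll lower the last 2.5 mm and check.

Request:
servo_tool(steps="0 -0.0006 0.001 0 0 0 0;0 -0.0006 0.002 0 0 0 0;0 -0.0006 0.003 0 0 0 0;0 -0.0006 0.0036 0 0 0 0;0 -0.0006 0.0036 0 0 0 0")

```text
clock: 18.23
tcp_pos: [0.4992, -0.2617, 0.0417]
ee_rot: [3.142, -0.0, 0.551]
ft_force: [-0.6, 1.4, -0.8]
grip_width: 0.169
```

```bash
python3 - <<'E'
from h import *
s=status.sense();print(s['tcp_pos'],s['ft_force'],s['wrist_torque'],np.degrees(s['ee_rot']))
E
```

```text
[ 0.49917453 -0.26171887  0.04169092] [-0.6053387   1.39805909 -0.83044878] [0.1315102  0.04451079 0.01261644] [ 1.79999122e+02 -2.73302824e-03  3.15640716e+01]
```

Nearly seated. I'll lower 0.6 mm more, then open gently.

Request:
servo_tool(steps="0 0 0.0008 0 0 0 0;0 0 0.0008 0 0 0 0;0 0 0.0008 0 0 0 0.2;0 0 0.0008 0 0 0 0.25;0 0 0.0008 0 0 0 0.35;0 0 0.0008 0 0 0 0.45;0 0 0.0008 0 0 0 0.6;0 0 0.0008 0 0 0 0.6;0 0 0.0008 0 0 0 0.6;0 0 0.0008 0 0 0 0.6", force=20)

```text
clock: 19.07
tcp_pos: [0.4992, -0.2618, 0.041]
ee_rot: [3.142, 0.0, 0.551]
ft_force: [-0.6, 0.0, 0.5]
grip_width: 0.6
```

Request:
servo_tool(steps="0 0 -0.006 0 0 0 0.6;0 0 -0.015 0 0 0 0.6;0 0 -0.03 0 0 0 0.6;0 0 -0.05 0 0 0 0.6;0 0 -0.08 0 0 0 0.6;0 0 -0.11 0 0 0 0.6;0 0 -0.14 0 0 0 0.6;0 0 -0.17 0 0 0 0.6;0 0 -0.19 0 0 0 0.6;0 0 -0.2 0 0 0 0.6;0 0 -0.2 0 0 0 0.6;0 0 -0.2 0 0 0 0.6")

```text
clock: 20.07
tcp_pos: [0.4991, -0.2618, 0.2009]
ee_rot: [3.141, -0.0, 0.551]
ft_force: [0.2, -0.5, -0.7]
grip_width: 0.6
```

```bash
python3 - <<'E'
from h import *
s=status.sense();print(s['clock'],s['tcp_pos'],s['ft_force'],s['grip_width'])
for n in ['wrist','side','scene']:
    im=optics.grab_frame(n); cv2.imwrite(f'pics/{n}13.png',im[:,:,::-1])
    if n=='side': crop(im,235,265,350,345,6,'pics/sd13.png')
go([.5178,.10,.28],86)
E
```

```text
20.0667 [ 0.49913779 -0.26175562  0.20092304] [ 0.19836592 -0.54146277 -0.7154662 ] 0.6004416230195345
t 20.2167 tcp [ 0.4986 -0.2615  0.1997] rpy [-1.799e+02  7.000e-02  3.156e+01] F [ 0.31 -0.17 -0.03] w 0.595
-> [ 0.2568 -0.3726 -0.1   ] [-1.400e-03  2.000e-04 -6.049e-01]
```

View pics/sd13.png

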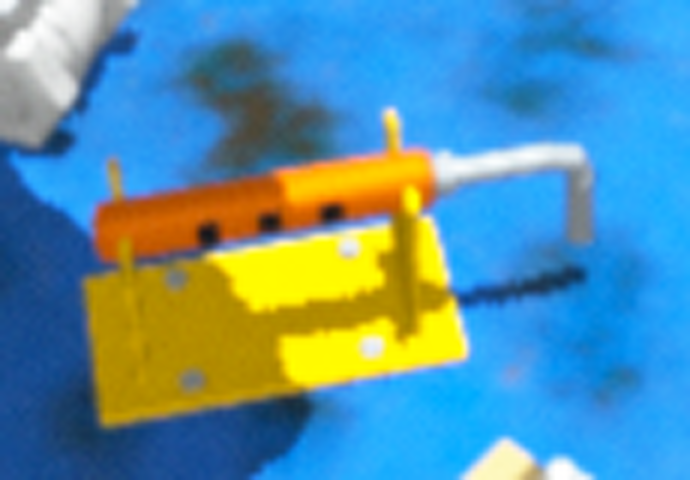

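View pics/wrist13.png

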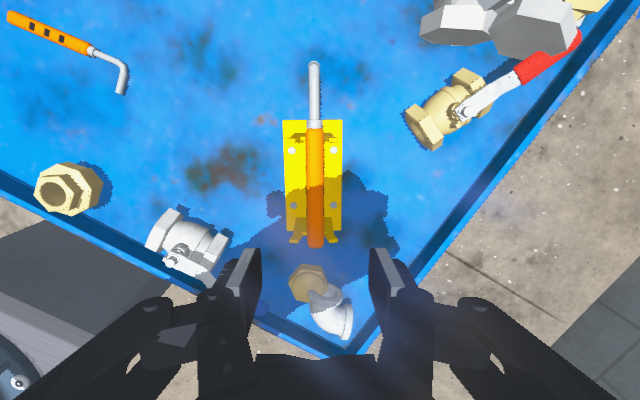

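View pics/scene13.png

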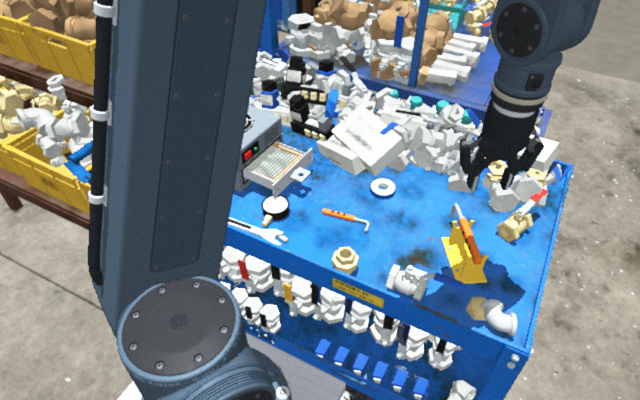

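The hook is back in both forks, as at the start, and the tray is still out in the scene view, with the tab at about (301,174). I'll measure the tray travel from the hole position in the scene and side views.

```bash
python3 - <<'E'
from h import *
a=cv2.imread('pics/scene13.png')[:,:,::-1]; b=cv2.imread('pics/side13.png')[:,:,::-1]
crop(a,240,125,330,195,8,'pics/c13a.png'); crop(b,320,130,420,205,7,'pics/c13b.png')
for n in ('scene','side'):
    for t in (.080,.085,.090):
        print(n,t,proj(n,[.5305-t*.0698,.226-t*.9976,.05]))
E
```

```text
scene 0.08 [298.26988801 173.11549319]
scene 0.085 [300.06649191 173.86947294]
scene 0.09 [301.86907639 174.62596255]
side 0.08 [348.95936852 194.8906963 ]
side 0.085 [348.3056761  195.85670594]
side 0.09 [347.64772739 196.8290054 ]
```

View pics/c13a.png

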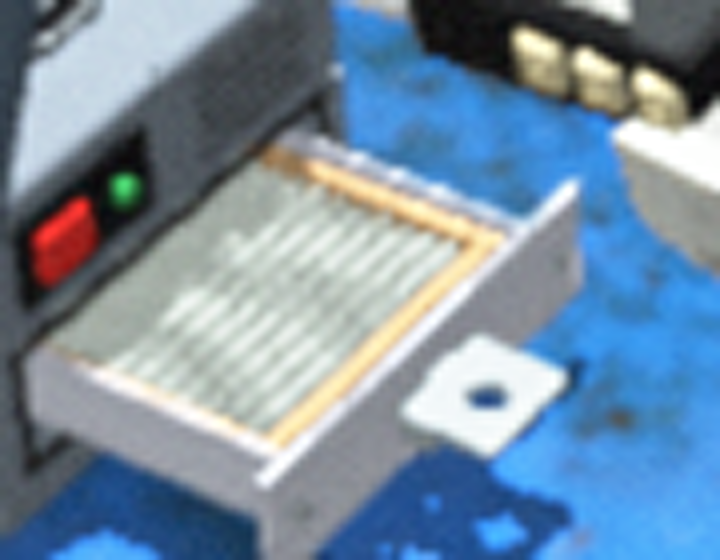

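View pics/c13b.png

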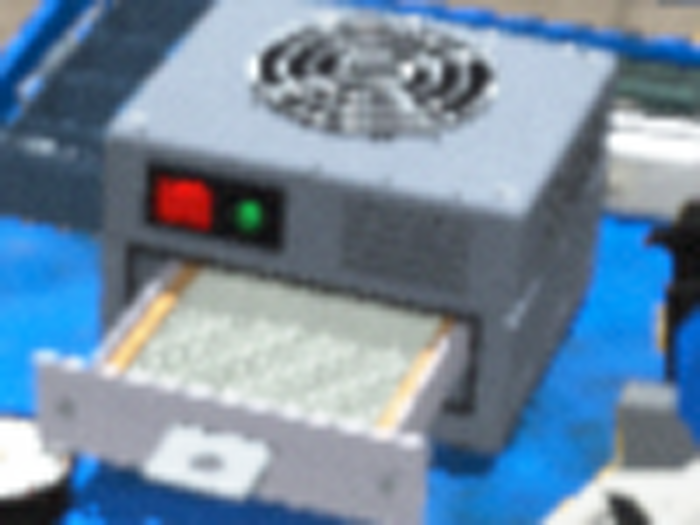

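```bash
python3 -c "
from plant import status,bot
print(status.sense()['clock'],status.sense()['ft_force']); print(bot.close_job())"
```

```text
20.2167 [ 0.31342118 -0.16941454 -0.02642996]
the job is handed in; nothing more can be done
None
```

I drew the filter tray all the way to its stop with the larger pull hook, laid the hook back in its rest and handed the job in at 20.2 s of the 64 s allowed. The call that hands it in reports no verdict.

- **Drawing the tray:** I felt the hook tip into the tab hole and corrected one light rub of about 2 N on the far side. I then pulled in small steps. The highest pull I read was 13.6 N at the catch. At the stop it rose to 10 N while the gripper stayed put. Force was only read at the end of each move, so short peaks in between were not seen.
- **Tray position:** From the hole's position, the scene camera gives about 87 mm of travel and the side camera about 85 to 86 mm. That agrees with the 85 mm stop within the calibration error.
- **Hook and other things:** The hook lies in both forks as at the start, and the gripper is open in free air above it. By eye, the other things in the pictures look unmoved, and neither the pictures nor the force readings showed gripper or arm touching the unit.
- **Disagreement:** Before insertion, the scene and wrist cameras disagreed by up to about 4 mm on how far forward the tip was. I settled that by feel.

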